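# Load the padlock that fits the holder and snap it shut

### The arm

A 6-joint arm with a two-finger parallel gripper is mounted at the origin on the work surface. World frame = base frame: x ahead of the robot, y to its left, z up, the work surface at z = 0. Lengths are in m, angles in rad, forces in N, time in s.
With the tool pointing down it reaches from about 0.35 to 0.85 m from the base axis. Payload 8.1 kg.
Tool frame: the origin (TCP) lies at the very end of the fingers, on their centre line; the grasp point (between the pads) lies 19 mm behind it; z points along the fingers, y is the line along which they close (so a half turn about z gives the same grasp; the last joint's range is limited). The gripper opens to 93 mm and grips with 3 to 60 N. Pads are 15 mm wide; open, the fingers measure 128 mm over their backs; the gripper's body (75 mm by 188 mm) begins 65 mm behind the grasp point.
Start: joints at [-1.185, 0.13, 1.488, -0, 1.523, -0.085], TCP at [0.272, -0.535, 0.219] pointing down, gripper open.
Joint ranges: [-2.96, 2.96], [-0.89, 2.26], [0.02, 2.5], [-1.34, 4.48], [0, 2.73], [-2.66, 2.66]. Speed limits (rad/s): [2.39, 2.39, 2.79, 3.14, 3.14, 3.14].

### API

Orientations are given as a rotation vector (axis times angle).
In Python, from plant import robot, imaging gives the robot as it stands.
- The arm moves only by the tool jog_arm, never from a script. Its argument "rows" is a list of rows, each a list of 2 entries, a list of its own where there are three numbers: the shift along the tool's x, y, z each as a share of 0.2 m, from -1 to 1, then the turn, a rotation vector about the tool's x, y, z each as a share of pi/2 rad, from -1 to 1. A call has 1 to 5 rows; each row is the pose to reach, as a shift and turn from the pose commanded when the call began, along the tool's axes at that moment; what a row does not reach only later rows make up. A row lasts 1/10 s, in which the tool goes at most 50 mm and 8.59 degrees, less where a joint would pass 70% of its speed; a pose out of reach is approached as far as the arm can. A call with a number of a shift or a turn outside -1 to 1 is refused whole. A call with a gripper value outside its range is refused whole. "hand" is the closure, from -1 (fully open) to 1 (shut), set as the call begins (left out, the last holds). The fingers move at their own pace and stop on an object; "squeeze" is the grip in N (left out, the last holds). Time passes only in rows, so rows that repeat a pose let the fingers close. It gives the time, the measured TCP pose, the force, the opening and the grip force at its end, in the units of the state.
- robot.read_state(): the state, without advancing time (a new reading comes with each control period).
- imaging.read_camera(name): name is "scene" or "top"; returns a dict with "frame" (480x640x3 uint8, red, green, blue), "vertical_fov" (degrees; the focal length in pixels is half the picture's height over the tangent of half this angle, whatever the lens; pixels are square), "cx", "cy" (the principal point, pixels), "R" (3x3) and "t" (3): a world point X has camera coordinates R X + t. Camera axes: x right, y down, z forward; pixel columns grow to the right and rows downward; lengths in m; the calibration is good to about 2 mm. A picture is of the moment at which its call begins. There is no depth.
- robot.close_job(): hands the job in; it is judged then, once.
The state is a dict: "t": time; "q": joint angles; "dq": joint speeds; "joint_torque": joint torques, N m; "tool_pos": TCP position; "orientation": TCP orientation; "force": force on the tool from outside, world axes, zero at the start; "wrist_torque": the same for the moment, N m; "opening": finger opening in m; "gripper_force": force on a finger pad.
Only numpy, scipy, OpenCV 4.12 (cv2) and the standard library are available. Lean on these libraries where they do the work, as an engineer would, in place of code of your own. Each camera call takes 0.05 s, during which the arm holds its last target. There are 200 camera calls.

### The job

Of the three open brass padlocks on the bench, pick the one whose body just fits between the two end stops of the padlock holder and stand it, shackle still open, squarely on the holder's pad between the stops. Then press its shackle straight down until it is fully shut, and let go. Leave the other two padlocks and everything else on the bench as they are.

Things in the scene. Friction and masses are not known exactly. Their poses are not given: they have to be found in the camera images.
- padlock_a: brass padlock standing upright on its base with its steel shackle popped open; body 40 mm wide (its x axis), 22 mm thick (y), 38 mm tall, flat-sided; origin at the centre of its underside. The shackle is a U of 7 mm bar in the x-z plane with legs at x = -14 and +14 mm; its top is 67 mm above the origin when open, 55 mm when shut
- shackle_a (a joint): how far the shackle of padlock_a is pressed into the body, m: 0 = fully open, 0.012 = shut. It slides stiffly along the padlock's z (about 4 N) and stays where it is left
- shackle_a_top (a point): top of the shackle of padlock_a, middle of the U (moves with the shackle)
- padlock_b: brass padlock standing upright on its base with its steel shackle popped open; body 50 mm wide (its x axis), 22 mm thick (y), 38 mm tall, flat-sided; origin at the centre of its underside. The shackle is a U of 7 mm bar in the x-z plane with legs at x = -14 and +14 mm; its top is 67 mm above the origin when open, 55 mm when shut
- shackle_b (a joint): how far the shackle of padlock_b is pressed into the body, m: 0 = fully open, 0.012 = shut. It slides stiffly along the padlock's z (about 4 N) and stays where it is left
- shackle_b_top (a point): top of the shackle of padlock_b, middle of the U (moves with the shackle)
- padlock_c: brass padlock standing upright on its base with its steel shackle popped open; body 60 mm wide (its x axis), 22 mm thick (y), 38 mm tall, flat-sided; origin at the centre of its underside. The shackle is a U of 7 mm bar in the x-z plane with legs at x = -14 and +14 mm; its top is 67 mm above the origin when open, 55 mm when shut
- shackle_c (a joint): how far the shackle of padlock_c is pressed into the body, m: 0 = fully open, 0.012 = shut. It slides stiffly along the padlock's z (about 4 N) and stays where it is left
- shackle_c_top (a point): top of the shackle of padlock_c, middle of the U (moves with the shackle)
- holder: fixed padlock holder: dark steel base plate 140 x 90 mm (x, y), 20 mm thick, carrying an aluminium pad 30 mm wide (y) whose top is 35 mm above the bench. Two aluminium end stops, 10 mm thick, 30 mm wide, rise 23 mm above the pad and face each other along x with a clear gap of 54 mm; both y sides are open. Origin at the centre of its underside
- holder_seat (a point): centre of the top of the holder's pad, midway between the end stops; x runs from stop to stop, z up
- mug: bystander: white mug, radius 40, height 90 mm; origin under its middle
- jar: bystander: glass jar, radius 32, height 75 mm; origin under its middle
- screwdriver: bystander: screwdriver, 190 mm long, lying along its x; origin under its middle
- hammer: bystander: small hammer, 260 mm long, lying along its x; origin under its middle
- tape: bystander: grey roll, outer radius 45, height 22 mm, lying flat; origin under its middle
- lock_cylinder: bystander: brass profile lock cylinder lying on its side, 62 x 37 x 17 mm; origin under its middle
- lock_cylinder2: bystander: brass profile lock cylinder lying on its side, 62 x 37 x 17 mm; origin under its middle
Not all that is in view belongs to the job. Leave any orange or turquoise look-alike of the holder alone.

How it is judged:
On the way, in this order (a step that is already met when the one before it is completed fails the run):
1. the padlock that fits (50 mm) stands on the holder's pad between the stops, its shackle still open (x of padlock_b in the frame of holder_seat between -0.005 and 0.005 m and y of padlock_b in the frame of holder_seat between -0.008 and 0.008 m and z of padlock_b in the frame of holder_seat between -0.003 and 0.003 m and angle between padlock_b's own z axis and vertical below 0.06 rad and angle between the x axis of padlock_b and the x axis of holder_seat, either way round below 0.2 rad and value of joint shackle_b below 0.005 m), for 0.2 s.
2. its shackle is pressed fully shut while it stands in the holder (x of padlock_b in the frame of holder_seat between -0.005 and 0.005 m and y of padlock_b in the frame of holder_seat between -0.008 and 0.008 m and z of padlock_b in the frame of holder_seat between -0.003 and 0.003 m and angle between padlock_b's own z axis and vertical below 0.06 rad and angle between the x axis of padlock_b and the x axis of holder_seat, either way round below 0.2 rad and value of joint shackle_b above 0.0105 m), for 0.1 s.
At the end, for the whole second after the job is handed in: The 50 mm padlock rests on the pad between the stops (off the seat point by under 5 mm in x, 8 in y, 3 in z; tilt under 0.06 rad; turned under 0.2 rad from the holder, either way round), shackle pressed in over 10.5 of 12 mm; other padlocks and bystanders where they were (all of step 2 and linear speed of padlock_b below 0.02 m/s); the robot touches nothing.
It fails at once if another padlock is moved more than 20 mm, tipped over or has its shackle pressed by more than 6 mm (distance of any of padlock_a, padlock_c from where it was at the start of the episode above 0.02 m or angle between any of padlock_a, padlock_c's own z axis and vertical above 0.6 rad or value of joint any of shackle_a, shackle_c above 0.006 m).
It fails at once if a bystander is moved more than 30 mm (distance of any of mug, jar, screwdriver, hammer, tape, lock_cylinder, lock_cylinder2 from where it was at the start of the episode above 0.03 m).
It also fails if it takes over 48 s, if anything falls off the work surface, if the arm or the gripper's body presses on something with over 40 N, if the wrist force passes 120 N, or if a joint passes its speed limit or range.

## Working session

There is one attempt and no reset: what is moved stays moved. The work goes in short steps, Python scripts to look and compute and a tool call to move; the robot and the scene stay as the last step left them, time stands still between calls to the robot, and variables do not carry over. Pictures are saved under pics/ and viewed, at most 10 in all, crops included, and the job is handed in when it is done.

Besides the shell and the picture viewer there is one more tool, called after "Emit:" as name(argument=value, ...) on one line, values as JSON. jog_arm: Moves the arm, as the interface text tells. Its arguments: {"type":"object","properties":{"rows":{"type":"array"},"hand":{"type":"number"},"squeeze":{"type":"number"}},"required":["rows"]}

```bash
ls; mkdir -p pics
cat > h.py <<'E'
import numpy as np, cv2
from plant import robot, imaging
def cam(n):
    c=imaging.read_camera(n); c['f']=240/np.tan(np.radians(c['vertical_fov'])/2)
    c['R']=np.array(c['R']);c['t']=np.array(c['t']);return c
def ray(c,u,v,z):
    d=c['R'].T@np.array([(u-c['cx'])/c['f'],(v-c['cy'])/c['f'],1]);o=-c['R'].T@c['t']
    return o+d*(z-o[2])/d[2]
def proj(c,X):
    p=c['R']@np.array(X)+c['t'];return p[:2]/p[2]*c['f']+[c['cx'],c['cy']]
def save(n,im): cv2.imwrite('pics/'+n+'.png',cv2.cvtColor(im,cv2.COLOR_RGB2BGR))
E
python3 - <<'E'
from h import *
for n in('top','scene'):
    c=cam(n);save(n+'0',c['frame']);print(n,c['f'],-c['R'].T@c['t'],c['R'].round(3).tolist())
s=robot.read_state();print(s)
E
```

```text
pics
top 550.4105502088352 [ 0.30604604 -0.04801045  1.47925703] [[-0.011, -1.0, -0.015], [-0.981, 0.013, -0.192], [0.193, 0.013, -0.981]]
scene 477.04303875254374 [ 1.1096409  -0.70273491  0.83407785] [[0.789, 0.614, -0.019], [0.404, -0.542, -0.737], [-0.463, 0.573, -0.676]]
{'t': 0.1, 'q': array([-1.18540926e+00,  1.31073767e-01,  1.48916254e+00,  1.42912442e-05,
        1.52297753e+00, -8.53615839e-02]), 'dq': array([-0.00101301,  0.00106661, -0.00331876, -0.00020275,  0.00038984,
        0.0003262 ]), 'joint_torque': array([ 1.30851364e-03, -5.61342287e+01, -4.93095732e+01,  7.70197925e-02,
        2.90865137e-02, -4.41949760e-05]), 'tool_pos': array([ 0.27198856, -0.53424872,  0.21770373]), 'orientation': array([-3.05340926e+00, -7.32266025e-01,  3.58229822e-04]), 'force': array([ 0.26880305,  0.18184465, -0.04985697]), 'wrist_torque': array([-0.01076264, -0.05271152, -0.02819329]), 'gripper_force': 0.0, 'opening': 0.09270955710142553}
```

View pics/top0.png

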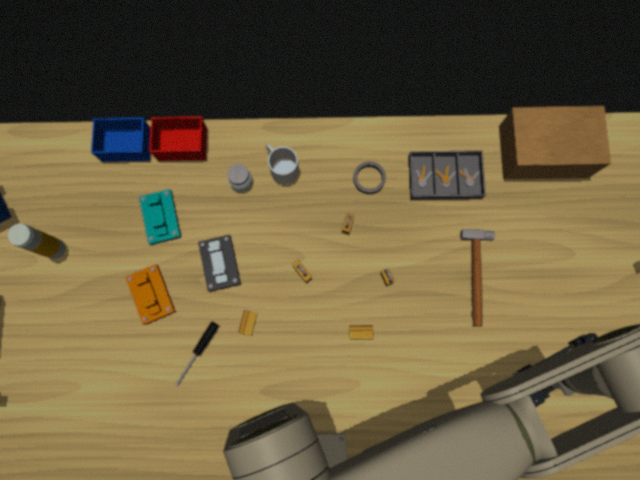

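View pics/scene0.png

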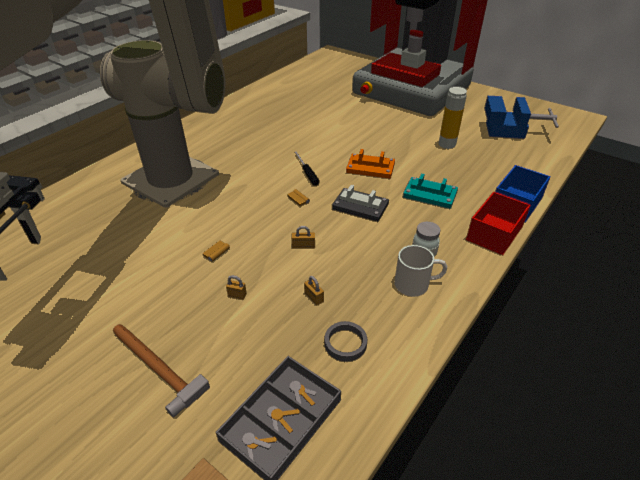

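The top view shows open padlocks at px (302,271), (348,224) and (387,277). The lock cylinders are at (248,323) and (361,332). The dark holder is at (219,263); its orange and turquoise look-alikes are at (150,294) and (160,217). The same three padlocks in the scene view are at (303,238), (314,290) and (236,288). Next I'll measure their widths and confirm in a crop.

Run:
```python
from h import *
C={n:cam(n) for n in('top','scene')}
seeds={'top':[(302,271),(348,224),(387,277)],'scene':[(303,240),(314,292),(236,291)]}
tiles=[]
for n in C:
    c=C[n];f=c['frame'];hsv=cv2.cvtColor(f,cv2.COLOR_RGB2HSV)
    for (u,v) in seeds[n]:
        p=f[v-22:v+22,u-22:u+22];tiles.append(cv2.resize(p,(264,264),interpolation=cv2.INTER_CUBIC))
    if n=='top':
        p=f[263-32:263+32,219-32:219+32];hol=cv2.resize(p,(264,264),interpolation=cv2.INTER_CUBIC)
    
    print(n,[hsv[v,u].tolist() for u,v in seeds[n]],hsv[300,300].tolist())
save('crop1',np.vstack([np.hstack(tiles[:3]),np.hstack(tiles[3:])]))
# brass masks: sat & dark vs wood
for n in C:
    f=C[n]['frame'];hsv=cv2.cvtColor(f,cv2.COLOR_RGB2HSV);c=C[n]
    for (u,v) in seeds[n]:
        w=f[v-22:v+22,u-22:u+22].astype(int)
        h=hsv[v-22:v+22,u-22:u+22]
        m=((h[...,1]>150)&(h[...,0]>8)&(h[...,0]<30)).astype(np.uint8)
        k,l,st,ce=cv2.connectedComponentsWithStats(m)
        if k<2: print('none');continue
        i=1+st[1:,4].argmax();pts=np.argwhere(l==i)[:,::-1].astype(np.float32)+[u-22,v-22]
        r=cv2.minAreaRect(pts.astype(np.float32));print(n,(u,v),'area',st[i,4],r)
# holder
f=C['top']['frame'];hsv=cv2.cvtColor(f,cv2.COLOR_RGB2HSV)[225:305,180:260]
m=((hsv[...,1]<60)).astype(np.uint8)
k,l,st,ce=cv2.connectedComponentsWithStats(m);i=1+st[1:,4].argmax()
pts=np.argwhere(l==i)[:,::-1]+[180,225]
r=cv2.minAreaRect(pts.astype(np.float32));print('holder',r)
print([ray(C['top'],*p,.02)[:2].round(4).tolist() for p in cv2.boxPoints(r)])
```

```text
top [[16, 58, 110], [16, 115, 115], [19, 169, 124]] [20, 123, 160]
scene [[18, 177, 59], [18, 191, 159], [17, 193, 62]] [19, 123, 168]
top (302, 271) area 128 ((301.50384521484375, 270.71923828125), (22.978918075561523, 8.332051277160645), 52.12501525878906)
top (348, 224) area 103 ((347.26470947265625, 222.94119262695312), (8.246211051940918, 19.645383834838867), 14.03624439239502)
top (387, 277) area 59 ((385.20001220703125, 277.4000244140625), (14.310833930969238, 4.4721360206604), 63.43495178222656)
scene (303, 240) area 326 ((302.5, 239.5), (15.0, 23.0), 90.0)
scene (314, 292) area 278 ((313.2500305175781, 291.7500305175781), (26.870054244995117, 14.849241256713867), 45.0)
scene (236, 291) area 268 ((235.92308044433594, 289.3846435546875), (21.180543899536133, 16.86598777770996), 11.309932708740234)
holder ((218.91848754882812, 262.8086242675781), (50.4174919128418, 32.387935638427734), 78.2317123413086)
[[0.6105, 0.2814], [0.6276, 0.1955], [0.4923, 0.1655], [0.4756, 0.25]]
```

View pics/crop1.png

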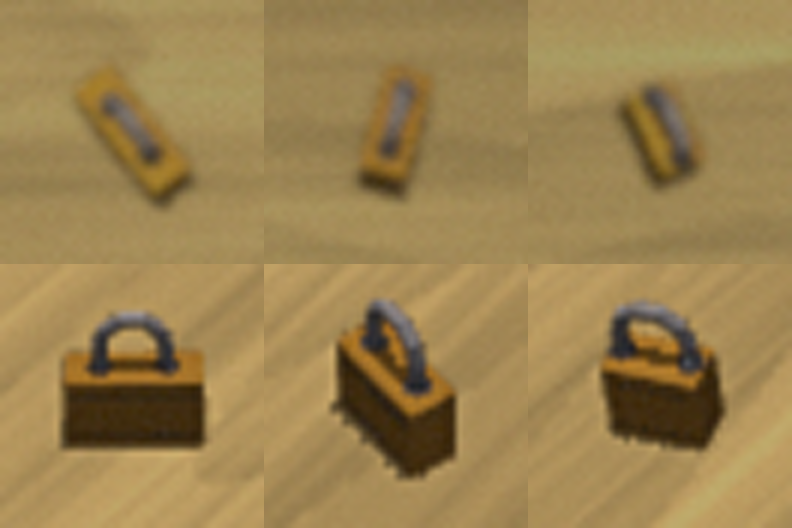

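The top row of the crop shows three lengths in order: the first (302,271) is longest at about 60 mm, the second (348,224) about 48 mm, so it's the 50 mm one, and the third (387,277) about 40 mm. Padlock_b is therefore the middle one, and the dark holder at (219,263) is the real one. Next I'll get precise poses from rectified top faces in both views.

```bash
cat > m.py <<'E'
from h import *
def rect(c,u,v,z,maskf,hw=22,K=6):
    p=cv2.resize(c['frame'][v-hw:v+hw,u-hw:u+hw],None,fx=K,fy=K,interpolation=cv2.INTER_CUBIC)
    h=cv2.cvtColor(p,cv2.COLOR_RGB2HSV).astype(int);m=maskf(h).astype(np.uint8)
    k,l,st,_=cv2.connectedComponentsWithStats(m);i=1+st[1:,4].argmax()
    q=cv2.convexHull(np.argwhere(l==i)[:,::-1].astype(np.int32))[:,0]
    W=np.array([ray(c,u-hw+(a+.5)/K-.5,v-hw+(b+.5)/K-.5,z)[:2] for a,b in q])
    (x,y),(w,hh),a=cv2.minAreaRect((W*1000).astype(np.float32))
    if w<hh:w,hh,a=hh,w,a+90
    return [round(t,1) for t in(x,y,w,hh,a)],p,(l==i)
E
python3 - <<'E'
from m import *
T,S=cam('top'),cam('scene')
br=lambda t:(lambda h:(h[...,1]>150)&(h[...,2]>t)&(h[...,0]<30))
for nm,a,b in (('60?',(302,271),(303,240)),('50?',(348,224),(314,292)),('40?',(387,277),(236,291))):
    print(nm,'scene',rect(S,*b,.038,br(105))[0],'top',rect(T,*a,.038,br(90))[0])
dk=lambda h:h[...,1]<75
r=rect(T,219,263,.02,dk,36);print('holder top',r[0])
h0=rect(S,361,203,.0,dk,36);print('holder scene',h0[0])
r1=rect(T,219,263,.058,lambda h:(h[...,1]<75)&(h[...,2]>120),20);print('alu top',r1[0])
A=cv2.resize(T['frame'][231:295,187:251],(390,390),interpolation=cv2.INTER_CUBIC)
B=cv2.resize(S['frame'][171:235,329:393],(390,390),interpolation=cv2.INTER_CUBIC)
save('hold',np.hstack([A,B]))
E
```

```text
60? scene [525.4, -1.4, 59.5, 23.3, 37.3] top [524.0, 0.0, 62.6, 23.0, 36.9]
50? scene [655.3, -126.7, 50.8, 22.0, 164.4] top [653.8, -124.6, 52.6, 23.1, 165.1]
40? scene [510.1, -234.0, 39.8, 11.2, 22.9] top [503.1, -220.3, 40.8, 12.2, 22.4]
holder top [551.8, 223.2, 139.4, 88.5, 12.4]
holder scene [540.9, 248.0, 144.6, 134.7, 12.7]
alu top [545.9, 219.8, 60.7, 34.1, 8.0]
```

View pics/hold.png

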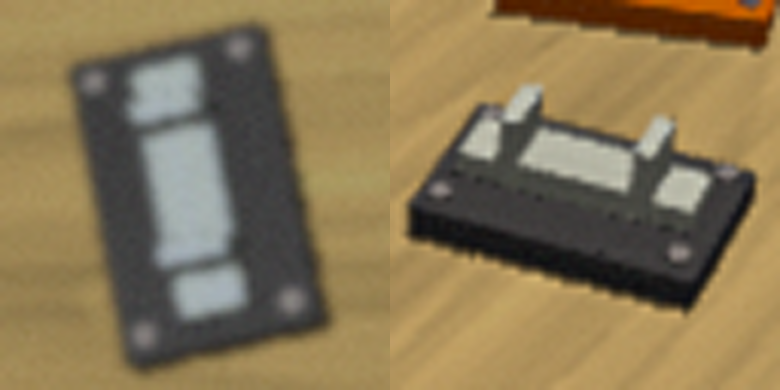

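The widths come out at 59.5, 50.8 and 39.8 mm, so padlock_b is the one at (0.654,-0.126). The holder crop shows the pad with the two stops standing on it. I'll overlay the predicted seat and stop outlines as a check.

```bash
cat > ov.py <<'E'
from m import *
def ov(c,u,v,polys,hw=24,K=16):
    p=cv2.resize(c['frame'][v-hw:v+hw,u-hw:u+hw],None,fx=K,fy=K,interpolation=cv2.INTER_CUBIC)
    for P,col in polys:
        q=np.array([(proj(c,X)-[u-hw,v-hw]+.5)*K-.5 for X in P]).astype(np.int32)
        cv2.polylines(p,[q],True,col,1)
    return cv2.resize(p,(396,396),interpolation=cv2.INTER_AREA)
def box(x,y,a,x0,x1,y0,y1,z):
    a=np.radians(a);R=np.array([[np.cos(a),-np.sin(a)],[np.sin(a),np.cos(a)]])
    return [[*(R@p+[x,y]),z] for p in np.array([[x0,y0],[x1,y0],[x1,y1],[x0,y1]])]
def holder(x,y,a):
    r=(255,0,0);g=(0,160,0);b=(0,0,255)
    return [(box(x,y,a,-.027,.027,-.015,.015,.035),r),(box(x,y,a,.027,.037,-.015,.015,.058),g),(box(x,y,a,-.037,-.027,-.015,.015,.058),g),(box(x,y,a,-.07,.07,-.045,.045,.02),b)]
E
python3 - <<'E'
from ov import *
T,S=cam('top'),cam('scene')
H=holder(.553,.2245,12.6)
save('ov1',np.hstack([ov(T,219,263,H,32),ov(S,361,203,H,32)]))
E
```

```text
(no output)
```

View pics/ov1.png

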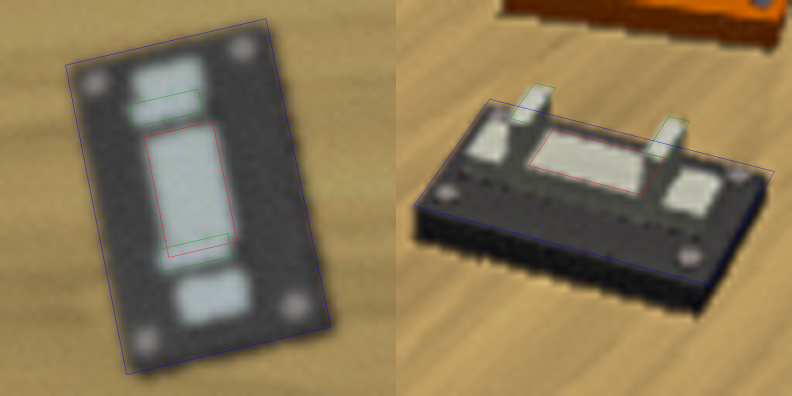

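The predicted outlines match the real stops and pad to within about 1 mm in both views. Padlock_b is at (0.6545,-0.1257) with yaw -15.3°, and the seat is at (0.553,0.224) with yaw 12.6°. Now to move.

```bash
cat > go.py <<'E'
import sys,numpy as np
from plant import robot
from scipy.spatial.transform import Rotation as Ro
x,y,z,yaw=map(float,sys.argv[1:5])
s=robot.read_state();R=Ro.from_rotvec(s['orientation'])
G=Ro.from_euler('z',yaw,degrees=True)*Ro.from_rotvec([np.pi,0,0])
d=R.inv().apply(np.array([x,y,z])-s['tool_pos'])
w=(R.inv()*G).as_rotvec()
print('shift/0.2',(d/.2).round(4),'turn',(w/(np.pi/2)).round(4),'t',round(s['t'],2),s['tool_pos'].round(4),s['force'].round(1),s['opening'])
E
python3 go.py .6545 -.1257 .2 -15.3
```

```text
shift/0.2 [ 2.6312 -0.9549  0.0928] turn [-2.000e-04  0.000e+00  4.698e-01] t 0.4 [ 0.2722 -0.5346  0.2185] [ 0.1 -1.2  0.1] 0.09277720357701194
```

Emit:
jog_arm(rows=[[[1,-0.36,0],[0,0,0]],[[1,-0.36,0],[0,0,0]],[[1,-0.36,0],[0,0,0]],[[1,-0.36,0],[0,0,0]],[[1,-0.36,0],[0,0,0]]], hand=-1)

```text
t: 0.9
tool_pos: [0.4206, -0.3763, 0.2189]
orientation: [-3.053, -0.739, -0.002]
force: [-0.3, -0.2, 0.2]
opening: 0.093
gripper_force: 0.0
```

Emit:
jog_arm(rows=[[[1,-0.36,0],[0,0,0]],[[1,-0.36,0],[0,0,0]],[[1,-0.36,0],[0,0,0]],[[1,-0.36,0],[0,0,0]],[[1,-0.36,0],[0,0,0]]])

```text
t: 1.4
tool_pos: [0.5658, -0.2215, 0.2186]
orientation: [-3.053, -0.738, -0.002]
force: [-0.9, -1.4, 0.2]
opening: 0.0927
gripper_force: 0.0
```

```bash
python3 go.py .6545 -.1257 .15 -15.3
```

```text
shift/0.2 [ 0.6131 -0.2234  0.3436] turn [-0.0006 -0.0006  0.4721] t 1.4 [ 0.5658 -0.2215  0.2186] [-0.9 -1.4  0.2] 0.09266009323086484
```

Emit:
jog_arm(rows=[[[0.613,-0.223,0.344],[0,0,0.472]],[[0.613,-0.223,0.344],[0,0,0.472]],[[0.613,-0.223,0.344],[0,0,0.472]],[[0.613,-0.223,0.344],[0,0,0.472]],[[0.613,-0.223,0.344],[0,0,0.472]]])

```text
t: 1.9
tool_pos: [0.6518, -0.1292, 0.1475]
orientation: [3.112, -0.431, -0.005]
force: [-0.9, 0.0, -0.0]
opening: 0.0929
gripper_force: 0.0
```

Emit:
jog_arm(rows=[[[0,0,0],[0,0,0]],[[0,0,0],[0,0,0]]])

```text
t: 2.1
tool_pos: [0.6522, -0.1307, 0.1499]
orientation: [3.113, -0.418, 0.0]
force: [-0.5, 0.7, 0.3]
opening: 0.0933
gripper_force: 0.0
```

```bash
python3 go.py .6545 -.1257 .010 -15.3
python3 - <<'E'
from h import *
c=cam('scene');u,v=proj(c,[.6545,-.1257,.05]).astype(int);print(u,v)
save('pre',cv2.resize(c['frame'][v-75:v+75,u-100:u+100],None,fx=3,fy=3,interpolation=cv2.INTER_CUBIC))
E
```

```text
shift/0.2 [ 0.0045 -0.0271  0.6997] turn [ 0.0002 -0.0001 -0.0001] t 2.1 [ 0.6522 -0.1307  0.1499] [-0.5  0.7  0.3] 0.09334466346035315
313 282
```

View pics/pre.png

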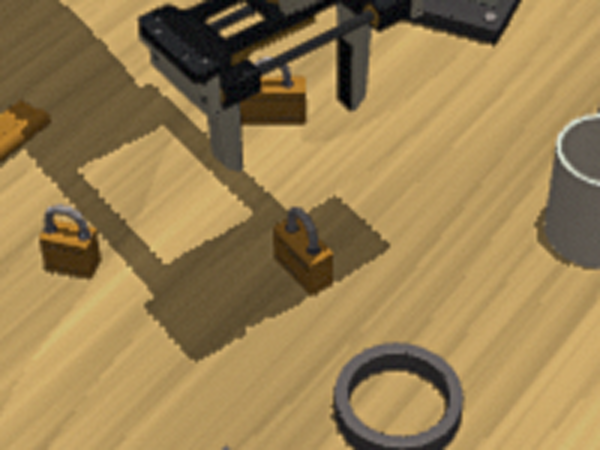

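The gripper hovers over padlock_b, with the fingers straddling its thickness and the neighbours clear. Descending.

Emit:
jog_arm(rows=[[[0.005,-0.027,0.05],[0,0,0]],[[0.005,-0.027,0.2],[0,0,0]],[[0.005,-0.027,0.35],[0,0,0]],[[0.005,-0.027,0.45],[0,0,0]],[[0.005,-0.027,0.5],[0,0,0]]])

```text
t: 2.65
tool_pos: [0.6528, -0.1241, 0.0464]
orientation: [-3.113, 0.422, 0.007]
force: [-0.1, -0.1, -0.6]
opening: 0.0933
gripper_force: 0.0
```

Emit:
jog_arm(rows=[[[0,0,0.07],[0,0,0]],[[0,0,0.14],[0,0,0]],[[0,0,0.195],[0,0,0]],[[0,0,0.195],[0,0,0]]])

```text
t: 3.05
tool_pos: [0.6535, -0.1243, 0.0088]
orientation: [-3.113, 0.424, 0.004]
force: [-0.2, -0.2, 0.0]
opening: 0.0928
gripper_force: 0.0
```

```bash
python3 go.py .6545 -.1257 .010 -15.3
```

```text
shift/0.2 [ 0.0066  0.0053 -0.0062] turn [-0.      0.0018 -0.0022] t 3.05 [ 0.6535 -0.1243  0.0088] [-0.2 -0.2  0. ] 0.09279247883823147
```

Close with a moderate grip, then lift.

Emit:
jog_arm(rows=[[[0.006,0.005,0],[0,0,0]],[[0.006,0.005,0],[0,0,0]],[[0.006,0.005,0],[0,0,0]],[[0.006,0.005,0],[0,0,0]],[[0.006,0.005,0],[0,0,0]]], hand=1, squeeze=25)

```text
t: 3.55
tool_pos: [0.6559, -0.126, 0.0112]
orientation: [3.113, -0.424, 0.001]
force: [-1.2, -0.2, 0.7]
opening: 0.0578
gripper_force: 0.0
```

Emit:
jog_arm(rows=[[[0,0,0],[0,0,0]],[[0,0,0],[0,0,0]],[[0,0,0],[0,0,0]],[[0,0,0],[0,0,0]],[[0,0,0],[0,0,0]]])

```text
t: 4.05
tool_pos: [0.6557, -0.1257, 0.0108]
orientation: [-3.113, 0.424, 0.0]
force: [0.8, 1.1, 1.4]
opening: 0.0218
gripper_force: 25.0
```

Emit:
jog_arm(rows=[[[0,0,-0.1],[0,0,0]],[[0,0,-0.3],[0,0,0]],[[0,0,-0.5],[0,0,0]],[[0,0,-0.7],[0,0,0]],[[0,0,-0.7],[0,0,0]]])

```text
t: 4.55
tool_pos: [0.6596, -0.127, 0.1588]
orientation: [3.111, -0.424, 0.018]
force: [1.2, 0.1, -1.3]
opening: 0.0218
gripper_force: 25.0
```

```bash
python3 go.py .5530 .2240 .15 12.6
```

```text
shift/0.2 [-0.9831 -1.5487  0.0325] turn [ 0.0018 -0.0072 -0.3122] t 4.55 [ 0.6596 -0.127   0.1588] [ 1.2  0.1 -1.3] 0.021766665594419993
```

Emit:
jog_arm(rows=[[[-0.09,-0.15,0],[0,0,0]],[[-0.22,-0.35,0],[0,0,-0.05]],[[-0.35,-0.55,0],[0,0,-0.1]],[[-0.47,-0.74,0],[0,0,-0.15]],[[-0.5,-0.8,0],[0,0,-0.156]]])

```text
t: 5.05
tool_pos: [0.5997, 0.0591, 0.149]
orientation: [-3.14, 0.031, 0.005]
force: [0.1, -0.3, -2.9]
opening: 0.0219
gripper_force: 25.0
```

```bash
python3 go.py .5530 .2240 .15 12.6
```

```text
shift/0.2 [-0.2496 -0.8198 -0.0031] turn [-0.0011  0.0018 -0.1525] t 5.05 [0.5997 0.0591 0.149 ] [ 0.1 -0.3 -2.9] 0.021909193730621824
```

Emit:
jog_arm(rows=[[[-0.06,-0.2,0],[0,0,-0.05]],[[-0.13,-0.42,0],[0,0,-0.1]],[[-0.19,-0.64,0],[0,0,-0.153]],[[-0.24,-0.78,0],[0,0,-0.153]],[[-0.25,-0.82,0],[0,0,-0.153]]])

```text
t: 5.55
tool_pos: [0.5546, 0.2228, 0.1494]
orientation: [-3.123, -0.341, 0.003]
force: [0.0, 0.7, -3.2]
opening: 0.0218
gripper_force: 25.0
```

Emit:
jog_arm(rows=[[[0,0,0],[0,0,0]],[[0,0,0],[0,0,0]],[[0,0,0],[0,0,0]],[[0,0,0],[0,0,0]]])

```text
t: 5.95
tool_pos: [0.5568, 0.2189, 0.1507]
orientation: [3.124, 0.334, -0.0]
force: [-1.1, -0.1, -3.0]
opening: 0.0219
gripper_force: 25.0
```

```bash
python3 go.py .5530 .2240 .085 12.6
```

```text
shift/0.2 [-0.013  -0.0291  0.3285] turn [ 0.0002  0.0001 -0.0045] t 5.95 [0.5568 0.2189 0.1507] [-1.1 -0.1 -3. ] 0.021857180826089607
```

Emit:
jog_arm(rows=[[[-0.013,-0.029,0.1],[0,0,-0.0045]],[[-0.013,-0.029,0.2],[0,0,-0.0045]],[[-0.013,-0.029,0.3],[0,0,-0.0045]],[[-0.013,-0.029,0.33],[0,0,-0.0045]],[[-0.013,-0.029,0.33],[0,0,-0.0045]]])

```text
t: 6.45
tool_pos: [0.5518, 0.2244, 0.0837]
orientation: [3.122, 0.346, -0.004]
force: [-0.9, -0.2, -4.3]
opening: 0.0215
gripper_force: 25.0
```

Emit:
jog_arm(rows=[[[0,0,0],[0,0,0]],[[0,0,0],[0,0,0]],[[0,0,0],[0,0,0]]])

```text
t: 6.75
tool_pos: [0.5534, 0.2255, 0.0862]
orientation: [-3.122, -0.348, -0.003]
force: [-0.3, -0.8, -2.4]
opening: 0.022
gripper_force: 25.0
```

```bash
python3 go.py .5530 .2240 .046 12.6
python3 - <<'E'
from ov import *
c=cam('scene');s=robot.read_state();x,y,z=s['tool_pos']
P=holder(.553,.224,12.6)+[(box(.553,.224,12.6,-.025,.025,-.011,.011,z-.010),(255,255,0)),(box(.553,.224,12.6,-.025,.025,-.011,.011,z+.028),(255,0,255))]
im=ov(c,361,193,P,36,16)
raw=ov(c,361,193,[],36,16)
save('above',np.hstack([raw,im]))
E
```

```text
shift/0.2 [-0.004   0.007   0.2008] turn [-0.0001 -0.0013  0.0012] t 6.75 [0.5534 0.2255 0.0862] [-0.3 -0.8 -2.4] 0.022017605864729804
```

View pics/above.png

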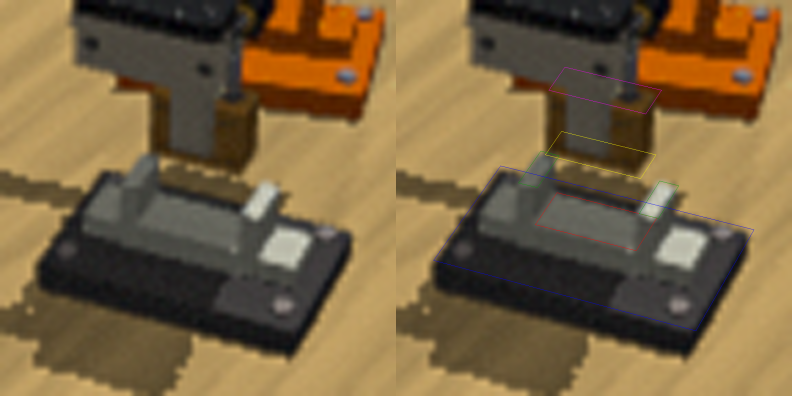

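The held padlock's base at raw px (150-257, 157-172) agrees with the predicted seat-aligned outline to within about 1 mm. I'll lower it slowly and watch the force.

Emit:
jog_arm(rows=[[[-0.003,0.006,0.03],[0,0,0]],[[-0.003,0.006,0.06],[0,0,0]],[[-0.003,0.006,0.09],[0,0,0]],[[-0.003,0.006,0.11],[0,0,0]],[[-0.003,0.006,0.11],[0,0,0]]])

```text
t: 7.3
tool_pos: [0.552, 0.2239, 0.0619]
orientation: [3.122, 0.348, -0.001]
force: [1.5, 0.4, -3.7]
opening: 0.0219
gripper_force: 25.0
```

```bash
python3 go.py .5530 .2240 .046 12.6
```

```text
shift/0.2 [0.005  0.0008 0.0797] turn [0.     0.0004 0.0012] t 7.3 [0.552  0.2239 0.0619] [ 1.5  0.4 -3.7] 0.021892108023205178
```

Base is about 6 mm below the stop tops with no contact force. Continue.

Emit:
jog_arm(rows=[[[0.003,0,0.025],[0,0,0]],[[0.003,0,0.045],[0,0,0]],[[0.003,0,0.06],[0,0,0]],[[0.003,0,0.07],[0,0,0]],[[0.003,0,0.07],[0,0,0]]])

```text
t: 7.8
tool_pos: [0.5524, 0.224, 0.0483]
orientation: [3.122, 0.348, -0.001]
force: [-0.1, -1.1, -2.8]
opening: 0.0218
gripper_force: 25.0
```

Emit:
jog_arm(rows=[[[0,0,0.005],[0,0,0]],[[0,0,0.005],[0,0,0]],[[0,0,0.005],[0,0,0]]])

```text
t: 8.1
tool_pos: [0.5529, 0.2242, 0.048]
orientation: [-3.122, -0.348, -0.0]
force: [0.3, -0.7, -2.6]
opening: 0.0217
gripper_force: 25.0
```

Emit:
jog_arm(rows=[[[0,0,0.006],[0,0,0]],[[0,0,0.006],[0,0,0]],[[0,0,0.006],[0,0,0]]])

```text
t: 8.4
tool_pos: [0.5527, 0.2241, 0.0466]
orientation: [-3.122, -0.348, 0.0]
force: [-1.0, 0.4, -2.7]
opening: 0.022
gripper_force: 25.0
```

Emit:
jog_arm(rows=[[[0,0,0.005],[0,0,0]],[[0,0,0.005],[0,0,0]],[[0,0,0.005],[0,0,0]]])

```text
t: 8.7
tool_pos: [0.553, 0.2242, 0.0458]
orientation: [-3.122, -0.348, -0.001]
force: [0.1, 0.3, -2.0]
opening: 0.0216
gripper_force: 25.0
```

Emit:
jog_arm(rows=[[[0,0,0.004],[0,0,0]],[[0,0,0.004],[0,0,0]],[[0,0,0.004],[0,0,0]]])

```text
t: 9.0
tool_pos: [0.553, 0.2242, 0.0458]
orientation: [-3.122, -0.348, -0.001]
force: [-3.6, -0.7, 5.0]
opening: 0.0217
gripper_force: 25.0
```

Emit:
jog_arm(rows=[[[0,0,0.004],[0,0,0]],[[0,0,0.004],[0,0,0]],[[0,0,0.004],[0,0,0]]])

```text
t: 9.3
tool_pos: [0.5531, 0.2242, 0.0458]
orientation: [-3.122, -0.348, -0.001]
force: [-5.7, -1.8, 11.0]
opening: 0.0216
gripper_force: 25.0
```

It's seated: contact at TCP z 0.0458, as expected for pad height. Back off the preload and release.

Emit:
jog_arm(rows=[[[0,0,-0.007],[0,0,0]],[[0,0,-0.007],[0,0,0]]])

```text
t: 9.5
tool_pos: [0.553, 0.2242, 0.0458]
orientation: [-3.122, -0.348, -0.001]
force: [-1.1, -0.0, 1.7]
opening: 0.0216
gripper_force: 25.0
```

Emit:
jog_arm(rows=[[[0,0,0],[0,0,0]],[[0,0,0],[0,0,0]],[[0,0,0],[0,0,0]],[[0,0,0],[0,0,0]],[[0,0,0],[0,0,0]]], hand=-0.2)

```text
t: 10.0
tool_pos: [0.5528, 0.2241, 0.0454]
orientation: [-3.122, -0.348, 0.0]
force: [-0.3, 0.8, -0.1]
opening: 0.0544
gripper_force: 0.0
```

Emit:
jog_arm(rows=[[[0,0,-0.1],[0,0,0]],[[0,0,-0.3],[0,0,0]],[[0,0,-0.5],[0,0,0]],[[0,0,-0.55],[0,0,0]],[[0,0,-0.55],[0,0,0]]])

```text
t: 10.5
tool_pos: [0.5545, 0.2247, 0.1583]
orientation: [-3.121, -0.348, -0.008]
force: [-1.0, -0.1, -0.6]
opening: 0.0558
gripper_force: 0.0
```

Emit:
jog_arm(rows=[[[0,0,0],[0,0,0]],[[0,0,0],[0,0,0]],[[0,0,0],[0,0,0]],[[0,0,0],[0,0,0]],[[0,0,0],[0,0,0]]], hand=1)

```text
t: 11.0
tool_pos: [0.5524, 0.224, 0.1547]
orientation: [3.122, 0.348, -0.002]
force: [-0.3, -0.2, 0.0]
opening: 0.0205
gripper_force: 0.0
```

```bash
python3 go.py .5530 .2240 .110 12.6
python3 - <<'E'
from ov import *
c=cam('scene')
P=holder(.553,.224,12.6)[1:3]+[(box(.553,.224,12.6,-.025,.025,-.011,.011,.073),(255,0,255))]
save('seated',np.hstack([ov(c,361,193,[],30,16),ov(c,361,193,P,30,16)]))
E
```

```text
shift/0.2 [0.0029 0.0007 0.2235] turn [0.0001 0.0007 0.0012] t 11.0 [0.5524 0.224  0.1547] [-0.3 -0.2  0. ] 0.020471611726694476
```

View pics/seated.png

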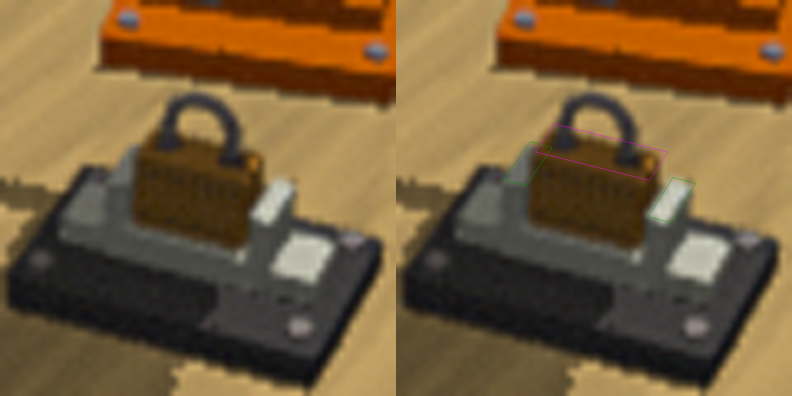

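The padlock stands between the stops with its shackle open; the shackle arch is at about (200,100) in the left crop. Closing the fingers fully, then pressing down on the shackle.

Emit:
jog_arm(rows=[[[0,0,0.08],[0,0,0]],[[0,0,0.16],[0,0,0]],[[0,0,0.2],[0,0,0]],[[0,0,0.22],[0,0,0]],[[0,0,0.22],[0,0,0]]])

```text
t: 11.55
tool_pos: [0.552, 0.2239, 0.1101]
orientation: [3.122, 0.348, -0.003]
force: [0.6, -0.2, -0.1]
opening: 0.0005
gripper_force: 0.0
```

Emit:
jog_arm(rows=[[[0,0,0.02],[0,0,0]],[[0,0,0.04],[0,0,0]],[[0,0,0.05],[0,0,0]],[[0,0,0.06],[0,0,0]],[[0,0,0.06],[0,0,0]]])

```text
t: 12.05
tool_pos: [0.5531, 0.2242, 0.0997]
orientation: [-3.122, -0.348, -0.001]
force: [1.0, 0.2, 1.1]
opening: 0.0004
gripper_force: 0.7
```

Emit:
jog_arm(rows=[[[0,0,0.01],[0,0,0]],[[0,0,0.02],[0,0,0]],[[0,0,0.025],[0,0,0]],[[0,0,0.025],[0,0,0]]])

```text
t: 12.45
tool_pos: [0.553, 0.2242, 0.0944]
orientation: [-3.122, -0.348, -0.001]
force: [0.8, 0.4, 1.9]
opening: 0.0006
gripper_force: 1.0
```

Emit:
jog_arm(rows=[[[0,0,0.01],[0,0,0]],[[0,0,0.018],[0,0,0]],[[0,0,0.018],[0,0,0]]])

```text
t: 12.75
tool_pos: [0.5529, 0.2242, 0.0906]
orientation: [-3.122, -0.348, -0.0]
force: [0.8, 0.3, 1.4]
opening: 0.0007
gripper_force: 0.8
```

Emit:
jog_arm(rows=[[[0,0,0.005],[0,0,0]],[[0,0,0.005],[0,0,0]],[[0,0,0.005],[0,0,0]]])

```text
t: 13.05
tool_pos: [0.553, 0.2242, 0.0903]
orientation: [-3.122, -0.348, -0.001]
force: [0.3, 1.0, 6.9]
opening: 0.0003
gripper_force: 3.1
```

Emit:
jog_arm(rows=[[[0,0,0.005],[0,0,0]],[[0,0,0.005],[0,0,0]],[[0,0,0.005],[0,0,0]]])

```text
t: 13.35
tool_pos: [0.5532, 0.2243, 0.0903]
orientation: [-3.122, -0.348, -0.002]
force: [-2.7, -1.0, 11.4]
opening: 0.0005
gripper_force: 5.8
```

Bottomed out at z 0.0903, the shut height, with force rising to 11 N. Retracting and checking.

Emit:
jog_arm(rows=[[[0,0,-0.05],[0,0,0]],[[0,0,-0.2],[0,0,0]],[[0,0,-0.4],[0,0,0]],[[0,0,-0.5],[0,0,0]],[[0,0,-0.5],[0,0,0]]])

```text
t: 13.85
tool_pos: [0.5548, 0.2248, 0.1931]
orientation: [-3.121, -0.348, -0.01]
force: [0.2, 1.2, 0.8]
opening: 0.0005
gripper_force: 0.0
```

Emit:
jog_arm(rows=[[[0,0,0],[0,0,0]],[[0,0,0],[0,0,0]],[[0,0,0],[0,0,0]]])

```text
t: 14.15
tool_pos: [0.5516, 0.2237, 0.1866]
orientation: [3.122, 0.348, -0.006]
force: [-1.0, -0.0, 0.0]
opening: 0.0003
gripper_force: 0.0
```

Run:
```python
from ov import *
c=cam('scene')
P=[(box(.5525,.224,12.6,-.0175,.0175,-.0035,.0035,.090),(0,255,0)),(box(.5525,.224,12.6,-.025,.025,-.011,.011,.073),(255,0,255))]
save('shut',np.hstack([ov(c,361,193,[],30,16),ov(c,361,193,P,30,16)]))
```

```text
(no output)
```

View pics/shut.png

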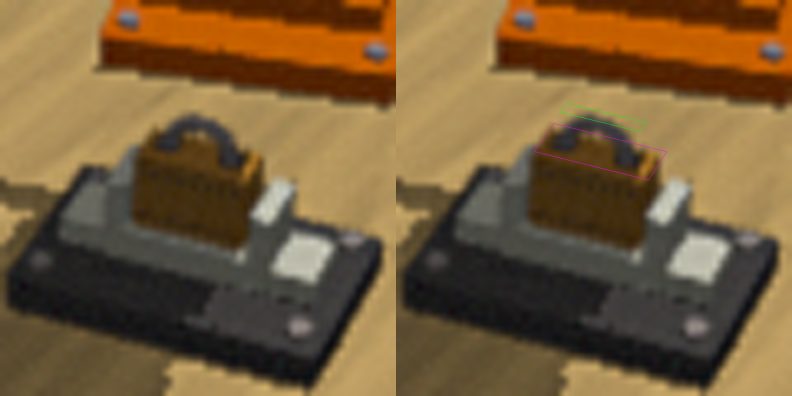

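The shackle top has dropped from row 95 to row 117 in the crop, to the predicted shut height, and the padlock hasn't moved between the stops. Handing in.

```bash
python3 -c "
from plant import robot
print(robot.close_job())"
```

```text
the job is handed in; nothing more can be done
None
```

The 50 mm padlock (padlock_b) stands on the holder's pad between the stops with its shackle pressed fully shut, the gripper is clear, nothing else was touched as far as I could see, and the job was handed in just after 14 s; no verdict came back.

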